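Move the dressing stone from the drip box to the turning rack

TASK

Lift the dressing stone up and off the hook on the drip box, stand it upright on the black rubber mat and let go of it. While it stands there, turn the wooden rack (it has a crank on top) until its empty peg is over the index bar on the rack's foot. Then take the stone again and hang it by its eye on that peg, stone outward, leaving the rack lined up; do not push the other things about.

Things in the scene. Friction and masses are not known exactly. Their poses are not given: they have to be found in the camera images.
- dresser: dressing stone, 0.30 kg, rigid L: grey stone block on a steel foot, upright steel hanger plate at one end. Origin: underside, below the plate's middle; z up; stone towards -x. Foot x -91..+4 mm, 46 wide, 5 thick. Stone x -85.5..-10.5, 40 wide (y), z 5..35. Plate x -4..+4, 34 wide (y), z 5..116, with an eye through it along x, 22 wide, z 80..106. Stands safely on its foot.
- dresser_eye (a point): middle of the upper edge of the dresser's eye (dresser frame 0, 0, 106 mm), the edge that rests on a peg
- dresser_foot (a point): centre of the underside of the dresser's foot (dresser frame -43.5, 0, 0 mm)
- stand: fixed grey drip box with hook post. Origin on the table under the hung plate; hook points along -x (roughly to the robot). Box outside x -135..+10, y -34..+34, z 0..62 mm, walls 5, open on top, too narrow for fingers beside the stone, 39 mm free ahead of the hung foot. Post 24 wide (y), x +5.5..+25.5, 134 tall, close behind the plate.
- stand_peg (a point): top of the hook's level part, where the eye rests. Hook: 8 mm round bar, level along -x, its end 24 mm in front of the post face and turned up there, tip 8 mm above this point. To come off, the eye is raised about 13 mm, then drawn at least 30 mm along -x.
- mat: fixed black rubber mat 170 (x) x 130 (y) x 6 mm; origin under its centre (top at z 6 mm)
- rack_base: fixed round steel foot of the turning rack, 120 mm across, 14 mm high; origin on the table on the rack's vertical axis. Its -x axis points along the index bar, a small steel bar 24 x 8 x 10 mm at the edge of the foot on the side towards the robot.
- rack (a joint): rack angle, rad: 0 = empty peg over the index bar, grows anticlockwise from above, starts 1.0 to 2.4, stops at -0.6 and 3.0. Stiff (0.06 Nm friction), stays where left. Square wooden post 52 mm wide, a like peg on each face; the other three carry fixed tools reaching 70 mm from the axis. Round wooden cap on top, 92 mm across, z 214..222 mm.
- rack_peg (a point): top of the empty peg's level part, 36 mm from the axis, 174 mm above the table; own -x points outward. 8 mm round bar from the post face (26 mm from the axis), end 50 mm from the axis turned up, tip 8 mm above this point. The cap's underside is 40 mm above and reaches 46 mm from the axis: a gripper cannot come down on the plate here.
- rack_crank (a point): on the axis of the crank's upright black round grip, 16 mm across, z 222..267 mm; this point is at z 250 mm. It stands 60 mm from the rack's axis on an arm on top of the cap, across from the empty peg.
- jug: bystander: white plastic bottle, 86 mm across, 190 mm tall; origin under its centre
- knife_long: bystander: kitchen knife lying flat, about 0.33 m long; origin on the underside where blade and handle meet, x along the blade
- whetstone: bystander: flat whetstone 60 x 165 x 25 mm, lying; origin under its centre, y along its length
- cup: bystander: white cup, 76 mm across, 85 mm tall; origin under its centre
- oil: bystander: small clear bottle, 40 mm across, 90 mm tall; origin under its centre
Mind the look-alikes: they are no part of the job. What is shaped like the dresser but pink is not meant.

How it is judged:
By the outcome, as a careful person would: the job done as asked, in the order asked, and still so for the second after the job is handed in, with the robot touching nothing.
It also fails if it takes over 72 s, if anything falls off the work surface, if the arm or the gripper's body presses on something with over 40 N, if the wrist force passes 120 N, or if a joint passes its speed limit or range.

ROBOT

A 6-joint arm with a two-finger parallel gripper is mounted at the origin on the work surface. World frame = base frame: x ahead of the robot, y to its left, z up, the work surface at z = 0. Lengths are in mm, angles in degrees, forces in N, time in s.
With the tool pointing down it reaches from about 350 to 850 mm from the base axis. Payload 8.1 kg.
Tool frame: the origin (TCP) lies at the very end of the fingers, on their centre line; the grasp point (between the pads) lies 19 mm behind it; z points along the fingers, y is the line along which they close (so a half turn about z gives the same grasp; the last joint's range is limited). The gripper opens to 85 mm and grips with 20 to 120 N. Pads are 22 mm wide; open, the fingers measure 114 mm over their backs; the gripper's body (76 mm by 85 mm) begins 54 mm behind the grasp point. The pads swing forward as they close: fully open they stand 13 mm farther back than shut.
Start: joints at [64.95, 7.471, 85.268, -0, 87.261, -4.893], TCP at [206.732, 563.265, 231.292] pointing down, gripper open.
Joint ranges: [-169.43, 169.43], [-51.17, 129.36], [1.28, 143.12], [-76.62, 256.62], [0, 156.53], [-152.29, 152.29]. Speed limits (degrees/s): [136.94, 136.94, 159.86, 180, 180, 180].

INTERFACE

Orientations are given as [roll, pitch, yaw] about the fixed x, y, z axes, in that order (R = Rz(yaw) Ry(pitch) Rx(roll)).
In Python, from bench import sense, eyes, job, models gives the robot as it stands. The module is installed in compiled form; this text tells all that it offers.
- The arm moves only by the tool apply_moves, never from a script. Its argument "rows" is a list of rows, each a list of 6 numbers: the shift along the tool's x, y, z in mm, then the turn, a rotation vector about the tool's x, y, z in rad. In form: [[dx, dy, dz, rx, ry, rz], ...]. A call has exactly 5 rows; each row shifts and turns the commanded pose from where the row before left it, along the tool's axes as they then stand; what a row does not reach is not made up. A row lasts 1/8 s, in which the tool goes at most 62.5 mm and 10.7 degrees, less where a joint would pass 70% of its speed; a pose out of reach is approached as far as the arm can. A call is refused whole if a number of a shift passes 62.5 or a number of a turn 0.188, either way. A call with a gripper value outside its range is refused whole. "fingers" is the finger opening in mm, from 0 to 85.4, set as the call begins (left out, the last holds). The fingers move at their own pace and stop on an object; "grip_force" is the grip in N (left out, the last holds). Time passes only in rows, so rows that do not move let the fingers close, or fill a call up. It gives the time, the measured TCP pose, the force, the opening and the grip force at its end, in the units of the state.
- sense(): the state, without advancing time (a new reading comes with each control period).
- eyes.snapshot(name): name is "scene" or "top" or "wrist"; returns (picture, depth): 384x512x3 uint8, red, green, blue; 384x512 float32, mm along the optical axis (not along the pixel's ray), 0 where there is no reading.
- eyes.get_calibration(name): a dict with "intrinsics" (3x3 intrinsics, pixels), "R" (3x3) and "t" (3): a world point X has camera coordinates R X + t; the wrist camera has in their place "mount" (4x4, takes a point from camera to tool coordinates, whose origin is the TCP and whose axes are the flange's). Camera axes: x right, y down, z forward; pixel columns grow to the right and rows downward; lengths in mm; the calibration is good to about 2 mm. A picture is of the moment at which its call begins: read the wrist's pose just before it. get_calibration takes no time and is no camera call.
- job.hand_in(): hands the job in; it is judged then, once.
Trained networks look in the newest picture that a camera, given by its name, has taken for a name from the list of things; names that differ only in an ending like _2 or _b are one class to them, and where a whole thing is asked for, a point or a joint stands for the part that bears it (a point fixed in the world has none). Each returns a list of dicts, best first, with "confidence" (0 to 1); they miss things now and then, are a little off and sometimes report something else, mostly with a low value. They report only what shows in the picture. A call takes as long as a camera call. They do not tell look-alikes from the thing itself.
- models.boxes_of(name, camera): "xyz" ([x, y, z] in mm, in world coordinates, good to about 4 mm: the middle of the surface that is visible of it).
- models.cut_out(name, camera): "pixels" (384x512 bool, what is visible of it).
- models.place_of(name, camera): "xyz" ([x, y, z] in mm, in world coordinates, good to about 4 mm: a listed point, or the origin of a listed thing).
The state is a dict: "time": time; "joint_pos": joint angles; "qd": joint speeds; "joint_efforts": joint torques, N m; "tool_pos": TCP position; "tcp_rot": TCP orientation; "ft_force": force on the tool from outside, world axes, zero at the start; "wrist_torque": the same for the moment, N m; "finger_gap": finger opening in mm; "grip_force": force on a finger pad.
Only numpy, scipy, OpenCV 4.12 (cv2) and the standard library are available. Lean on these libraries where they do the work, as an engineer would, in place of code of your own. Each camera call takes 0.05 s, during which the arm holds its last target. There are 200 camera calls.

## Working session

There is one attempt and no reset: what is moved stays moved. The work goes in short steps, Python scripts to look and compute and a tool call to move; the robot and the scene stay as the last step left them, time stands still between calls to the robot, and variables do not carry over. Pictures are saved under pics/ and viewed, at most 10 in all, crops included, and the job is handed in when it is done.

Besides the shell and the picture viewer there is one more tool, called as name(argument=value, ...) on one line, values as JSON. apply_moves: Moves the arm, as the interface text tells. Its arguments: {"type":"object","properties":{"rows":{"type":"array"},"fingers":{"type":"number"},"grip_force":{"type":"number"}},"required":["rows"]}

```bash
mkdir -p pics
cat > h.py <<'E'
import numpy as np, cv2
from bench import sense, eyes, job, models
from scipy.spatial.transform import Rotation as Ro
def cal(n):
    c=eyes.get_calibration(n); return [np.array(c[k]) for k in("intrinsics","R","t")]
def world(n,D,T=None):
    """HxWx3 world points; wrist uses state T=(pos,rotmat)"""
    c=eyes.get_calibration(n); K=np.array(c["intrinsics"])
    v,u=np.mgrid[:384,:512]; P=np.dstack([(u-K[0,2])/K[0,0]*D,(v-K[1,2])/K[1,1]*D,D])
    if n=="wrist":
        M=np.array(c["mount"]); P=P@M[:3,:3].T+M[:3,3]; return P@T[1].T+T[0]
    return (P-np.array(c["t"]))@np.array(c["R"])
def proj(n,X):
    K,R,t=cal(n); p=K@(R@np.array(X,float)+t); return p[:2]/p[2]
def pose():
    s=sense(); return np.array(s["tool_pos"]),Ro.from_euler('xyz',s["tcp_rot"],degrees=True).as_matrix()
E
python3 - <<'E'
from h import *
print(sense())
for n in("scene","top"):
    I,D=eyes.snapshot(n); cv2.imwrite(f"pics/{n}.png",cv2.resize(I[:,:,::-1],(800,600))); np.savez(f"{n}.npz",I=I,D=D)
    for k in "dresser dresser_eye dresser_foot stand stand_peg mat rack_base rack_peg rack_crank jug cup oil whetstone knife_long".split():
        print(n,k,[(np.round(d["xyz"]).astype(int).tolist(),round(float(d["confidence"]),2),proj(n,d["xyz"]).astype(int).tolist()) for d in models.place_of(k,n)])
E
```

```text
{'time': 0.0, 'joint_pos': array([ 6.49492527e+01,  7.51451478e+00,  8.53278686e+01,  1.08353809e-03,
        8.72605251e+01, -4.89299797e+00]), 'qd': array([ 0.02809374,  0.03141761,  0.02289832,  0.08054266, -0.050515  ,
        0.05334764]), 'joint_efforts': array([-7.85622688e-04, -5.69386697e+01, -5.00556886e+01, -3.50369146e-05,
        1.47166190e-02,  2.78244858e-05]), 'tool_pos': array([206.51043675, 562.77708491, 230.26412258]), 'tcp_rot': array([-1.79897559e+02, -9.85585334e-03,  1.59842189e+02]), 'ft_force': array([ 0.13262619,  0.33313707, -0.15026738]), 'wrist_torque': array([0.05682978, 0.04079316, 0.01494999]), 'grip_force': 0.0, 'finger_gap': 85.32407032999966}
scene dresser [([454, 458, 1], 0.86, [353, 152]), ([296, 378, -1], 0.71, [305, 134]), ([509, 214, 21], 0.52, [307, 192])]
scene dresser_eye [([454, 458, 108], 0.97, [359, 130]), ([510, 215, 124], 0.88, [312, 171]), ([290, 375, 106], 0.66, [307, 111])]
scene dresser_foot [([302, 337, 1], 0.96, [297, 140]), ([472, 222, 19], 0.84, [302, 183]), ([431, 425, 0], 0.8, [341, 152])]
scene stand [([510, 214, 7], 0.92, [
[... 1123 characters left out ...]
0.19, [269, 190])]
top stand [([511, 214, -5], 0.64, [204, 189])]
top stand_peg [([511, 216, 127], 0.7, [194, 184])]
top mat [([503, 13, 2], 0.94, [269, 190]), ([542, 406, 2], 0.29, [141, 180])]
top rack_base [([566, -252, 2], 0.94, [356, 168]), ([543, 404, -2], 0.49, [142, 180])]
top rack_peg []
top rack_crank [([550, -194, 246], 0.58, [352, 160])]
top jug [([704, 228, 4], 0.64, [199, 127])]
top cup [([585, -428, -1], 0.89, [413, 161])]
top oil [([719, -128, -1], 0.69, [313, 120]), ([512, 214, -3], 0.65, [203, 189]), ([549, -193, 244], 0.58, [352, 161]), ([546, 407, -1], 0.46, [141, 179])]
top whetstone [([631, -12, 0], 0.61, [276, 149])]
top knife_long [([717, -130, -1], 0.96, [314, 121])]
```

View pics/scene.png

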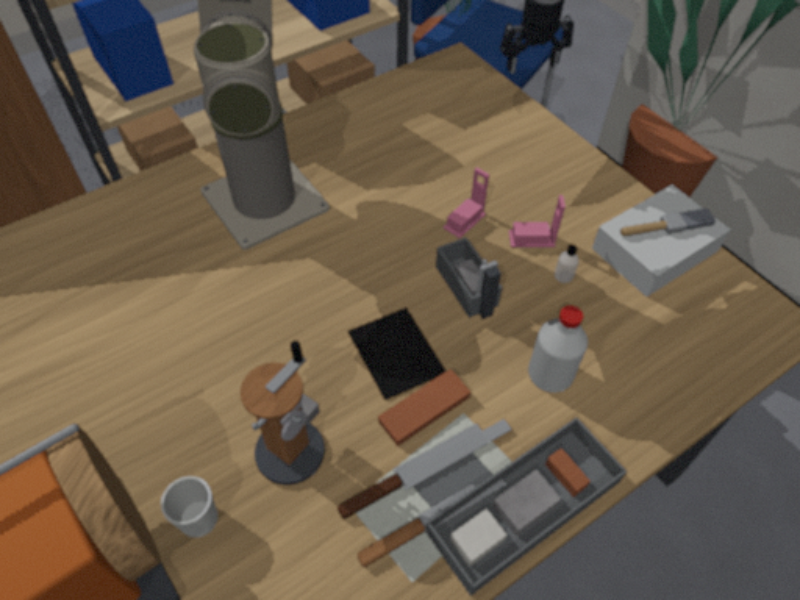

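View pics/top.png

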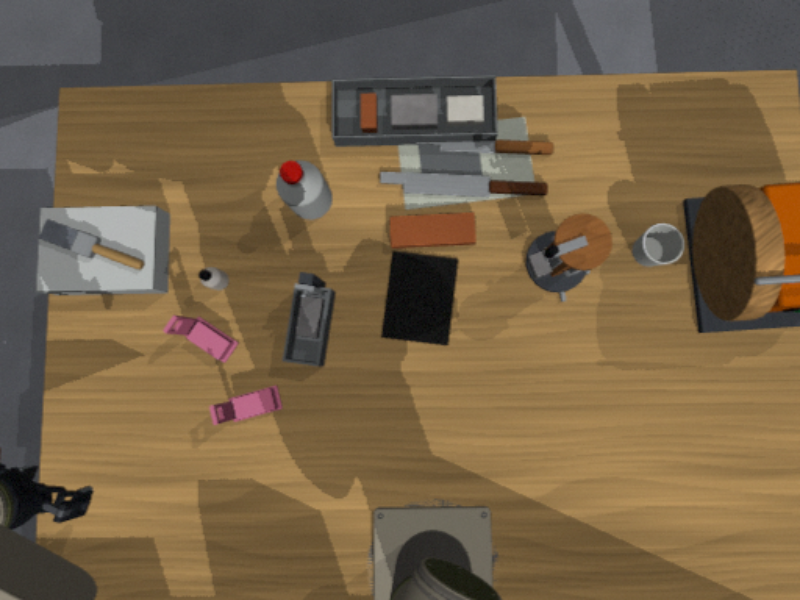

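Run:
```python
from h import *
z=np.load("scene.npz");I=z["I"]
c=cv2.resize(I[90:220,240:400,::-1],(800,600),interpolation=cv2.INTER_CUBIC);cv2.imwrite("pics/crop1.png",c)
```

```text
(no output)
```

View pics/crop1.png

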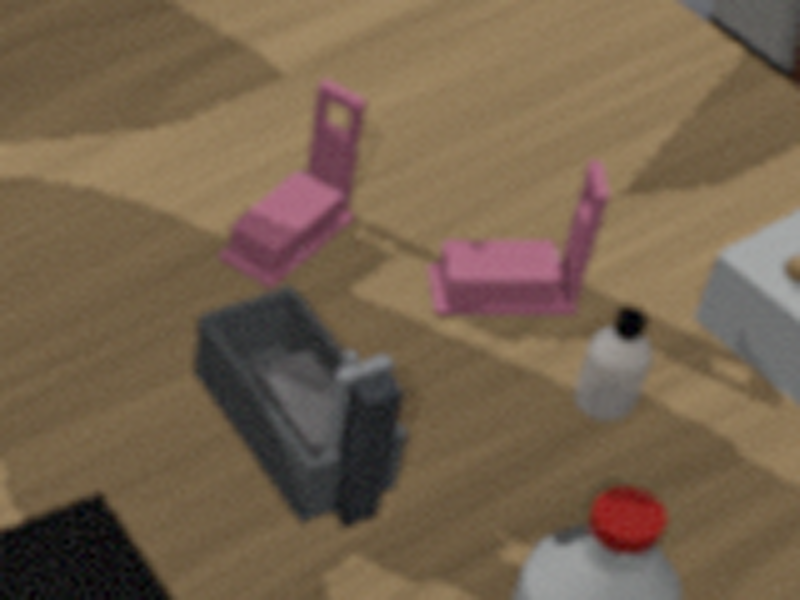

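Candidates are a pink one at (305,134), a pink one at (353,152) and the grey one hung in the drip box at (307,192) in the scene pixels. Only the grey one is the dresser: it is grey stone and hangs on the hook, as the crop confirms. Next I'll measure the stand, mat, rack and index-bar directions from depth.

Run:
```python
from h import *
for n in("top","scene"):
    z=np.load(n+".npz");D=z["D"];W=world(n,D);ok=D>0
    def reg(c,r,z0,z1): return W[ok&(np.hypot(W[...,0]-c[0],W[...,1]-c[1])<r)&(W[...,2]>z0)&(W[...,2]<z1)]
    P=reg((450,227),120,50,72); print(n,"rim",len(P),cv2.minAreaRect(P[:,:2].astype(np.float32)))
    g=z["I"].max(2); P=W[ok&(g<40)&(np.hypot(W[...,0]-502,W[...,1]-14)<120)&(abs(W[...,2]-6)<8)]
    print(" mat",len(P),cv2.minAreaRect(P[:,:2].astype(np.float32)))
    P=reg((566,-253),75,6,30); P=P[np.hypot(P[:,0]-566,P[:,1]+253)>45]
    Q=P[P[:,2]>19]; print(" bar",len(Q),np.round(Q[:30]).astype(int).tolist())
    P=reg((566,-253),47,216,224); print(" cap",len(P),P.mean(0) if len(P) else 0, cv2.minEnclosingCircle(P[:,:2].astype(np.float32)) if len(P) else 0)
    P=reg((566,-253),90,240,272); print(" crank",len(P),P.mean(0) if len(P) else 0,P.max(0) if len(P) else 0)
    P=reg((511,214),40,100,150); print(" post",np.round(P[P[:,2]>128].mean(0)),cv2.minAreaRect(P[P[:,2]>128][:,:2].astype(np.float32)))
print(eyes.get_calibration("wrist")["mount"])
```

```text
top rim 670 ((460.03851318359375, 223.21136474609375), (69.22831726074219, 159.69337463378906), 80.898193359375)
 mat 2273 ((504.0026550292969, 16.652626037597656), (126.67012786865234, 167.83865356445312), 81.910400390625)
 bar 23 [[626, -239, 20], [617, -232, 20], [608, -229, 20], [605, -220, 20], [605, -223, 20], [602, -226, 19], [590, -195, 19], [584, -195, 20], [584, -198, 19], [581, -195, 20], [557, -194, 20], [535, -211, 20], [529, -223, 20], [528, -282, 20], [525, -273, 20], [523, -214, 19], [522, -285, 20], [520, -246, 20], [519, -249, 21], [519, -255, 19], [516, -255, 20], [516, -267, 20], [510, -255, 20]]
 cap 546 [ 567.40128982 -254.59236048  222.29532217] ((567.1822509765625, -252.83926391601562), 45.926170349121094)
 crank 50 [ 547.87290909 -192.5692249   262.8872338 ] [ 555.12239178 -186.56511     271.59294299]
 post [521. 213. 136.] ((517.7517700195312, 213.98094177246094), (33.772247314453125, 43.59748840332031), 74.80387878417969)
scene rim 525 ((457.3694763183594, 223.31878662109375), (70.63960266113281, 166.71856689453125), 80.79381561279297)
 mat 1924 ((502.10757
[... 226 characters left out ...]
-217, 20], [620, -233, 20], [589, -302, 20], [624, -251, 19], [603, -292, 19], [612, -288, 21]]
 cap 697 [ 569.84650071 -254.71973934  222.27648918] ((566.2747192382812, -252.98997497558594), 46.62015914916992)
 crank 74 [ 549.87783558 -195.44632341  259.27346465] [ 554.58098145 -186.44229372  270.44209006]
 post [520. 212. 134.] ((517.693115234375, 212.72750854492188), (37.04014205932617, 42.20879364013672), 55.40174102783203)
[[ 7.04371152e-04 -9.50491476e-01 -3.10749831e-01  8.09941998e+01]
 [ 9.99999553e-01  4.73268617e-04  8.19093125e-04  1.40302367e+00]
 [-6.31472891e-04 -3.10750269e-01  9.50491384e-01 -1.42556630e+02]
 [ 0.00000000e+00  0.00000000e+00  0.00000000e+00  1.00000000e+00]]
```

```bash
cat >> h.py <<'E'
def plan(target,yaw,n,tilt=0,start=None):
    """rows from the present pose to target (tool down, tool-y tilt deg), rounded; carries rounding"""
    p,R=start or pose(); Rt=Ro.from_euler('xyz',[180,0,yaw],degrees=True)*Ro.from_rotvec([0,np.radians(tilt),0])
    R0=Ro.from_matrix(R); rv=(R0.inv()*Rt).as_rotvec(); rows=[]; P=p.copy(); C=R0
    for i in range(1,n+1):
        g=p+(np.array(target,float)-p)*i/n; G=R0*Ro.from_rotvec(rv*i/n)
        d=np.round(C.inv().apply(g-P),1); r=np.round((C.inv()*G).as_rotvec(),3)
        rows.append(d.tolist()+r.tolist()); P=P+C.apply(d); C=C*Ro.from_rotvec(r)
    for k in range(0,n,5): print(str(rows[k:k+5]).replace(" ",""))
    return P,C.as_matrix()
E
python3 - <<'E'
from h import *
plan((508,215,260),171,10)
E
```

```text
[[-40.3,-22.3,-2.9,-0.0,-0.0,-0.019],[-39.8,-23.1,-2.8,-0.0,-0.0,-0.02],[-39.4,-23.9,-2.9,-0.0,-0.0,-0.019],[-38.9,-24.6,-2.9,-0.0,-0.0,-0.02],[-38.5,-25.3,-2.9,-0.0,-0.0,-0.019]]
[[-37.9,-26.2,-2.8,-0.0,-0.0,-0.02],[-37.4,-26.8,-2.9,-0.0,-0.0,-0.019],[-36.9,-27.6,-2.9,-0.0,-0.0,-0.02],[-36.3,-28.3,-2.8,-0.0,-0.0,-0.019],[-35.8,-29.0,-2.9,-0.0,-0.0,-0.02]]
```

apply_moves(rows=[[-40, -22, -3, 0, 0, -0.02], [-40, -23, -3, 0, 0, -0.02], [-39, -24, -3, 0, 0, -0.02], [-39, -25, -3, 0, 0, -0.02], [-39, -25, -3, 0, 0, -0.02]], fingers=70, grip_force=80)

```text
time: 2.12
tool_pos: [358.6, 388.4, 246.6]
tcp_rot: [180.0, 0.0, 165.6]
ft_force: [0.8, -0.1, 1.1]
finger_gap: 69.6
grip_force: 0.0
```

apply_moves(rows=[[-38, -26, -3, 0, 0, -0.02], [-37, -27, -3, 0, 0, -0.02], [-37, -28, -3, 0, 0, -0.02], [-36, -28, -3, 0, 0, -0.02], [-36, -29, -3, 0, 0, -0.02]])

```text
time: 2.75
tool_pos: [509.6, 214.7, 261.5]
tcp_rot: [180.0, 0.0, 171.3]
ft_force: [0.9, 0.0, 0.2]
finger_gap: 70.4
grip_force: 0.0
```

Run:
```python
from h import *
T=pose();s=sense();print(T[0],s["tcp_rot"],s["joint_pos"].round(),s["time"])
I,D=eyes.snapshot("wrist");cv2.imwrite("pics/w1.png",I[:,:,::-1]);W=world("wrist",D,T);np.savez("w1.npz",I=I,W=W,D=D)
for k in ("dresser_eye","stand_peg","dresser","dresser_foot"): print(k,[(d["xyz"].round() if hasattr(d["xyz"],"round") else d["xyz"],d["confidence"]) for d in models.place_of(k,"wrist")])
m=(D>0)&(W[...,2]>127)&(W[...,2]<146);P=W[m]; print(len(P),P.mean(0),cv2.minAreaRect(P[:,:2].astype(np.float32)))
m=(D>0)&(abs(W[...,2]-62)<6)&(np.hypot(W[...,0]-460,W[...,1]-223)<110);P=W[m];print(len(P),cv2.minAreaRect(P[:,:2].astype(np.float32)))
```

```text
[509.6082779  214.65466576 261.54132181] [1.79986833e+02 1.99217611e-02 1.71341150e+02] [ 18.  -0.  90.   0.  90. -64.] 2.75
dresser_eye [([512.1, 213.4, 125.7], 0.96)]
stand_peg [([508.2, 215.0, 122.5], 0.94)]
dresser [([453.0, 455.9, -0.2], 0.8), ([512.4, 216.6, 18.2], 0.79)]
dresser_foot [([427.2, 418.8, 2.6], 0.96), ([468.3, 219.6, 21.4], 0.69)]
2677 [615.65322133 225.46081079 135.19019994] ((605.7246704101562, 233.70449829101562), (73.52102661132812, 225.1087646484375), 88.00019836425781)
2050 ((449.58282470703125, 226.51666259765625), (68.2262191772461, 145.0189971923828), 80.98396301269531)
```

View pics/w1.png

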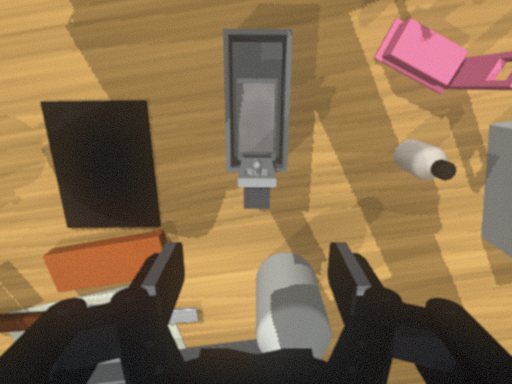

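Run:
```python
from h import *
z=np.load("w1.npz");W,I=z["W"],z["I"]
for (y0,y1,x0,x1) in [(178,188,232,284),(188,208,240,274)]:
    S=W[y0:y1,x0:x1].reshape(-1,3); S=S[(S[:,2]>122)&(S[:,2]<150)]
    print(len(S),S.mean(0),S.min(0),S.max(0),cv2.minAreaRect(S[:,:2].astype(np.float32)))
u=np.array([np.cos(np.radians(-9)),np.sin(np.radians(-9))])
for r in range(158,212,3): print(r,W[r,258].round(1),"x_st",round(float((W[r,258,:2]-[511.3,216])@u),1))
for r in(182,): print([(c,W[r,c].round(0).tolist(),I[r,c].tolist()) for c in range(230,288,4)])
```

```text
369 [511.31746594 216.96806295 135.44902637] [504.91393269 200.19099938 130.66622433] [518.55248126 233.80815776 137.58806603] ((511.965087890625, 216.940673828125), (33.06170654296875, 10.30867862701416), 81.00653076171875)
529 [525.91886693 214.52301218 133.94994159] [514.81680225 202.03469844 132.03992089] [536.73275561 227.26860034 136.07286205] ((525.887451171875, 214.39703369140625), (23.7509708404541, 19.167163848876953), 81.45551300048828)
158 [508.4 219.4  51.1] x_st -3.4
161 [493.3 221.1 130.9] x_st -18.5
164 [495.3 220.8 133.9] x_st -16.6
167 [498.1 220.3 133.6] x_st -13.8
170 [503.  219.7 125.1] x_st -8.8
173 [505.6 219.3 125.7] x_st -6.1
176 [507.6 219.  128.6] x_st -4.1
179 [508.4 218.8 135.6] x_st -3.3
182 [511.1 218.4 135.8] x_st -0.6
185 [514.1 217.9 135.1] x_st 2.4
188 [517.2 217.5 133.9] x_st 5.6
191 [520.4 217.  132.9] x_st 8.8
194 [522.7 216.7 134.3] x_st 11.2
197 [525.7 216.2 134. ] x_st 14.2
200 [528.6 215.8 133.9] x_st 17.1
203 [531.1 215.4 134.9] x_st 19.7
206 [534.  215.  134.9] x_st 22.6
209 [590.8 207.5  -0.6] x_st 79.8
[(230, [547.0, 176.0, -1.0], [154, 124, 75]), (234, [547.0, 182.0, 0.0], [150, 121, 73]), (238, [508.0, 201.0, 136.0], [168, 163, 154]), (242, [509.0, 204.0, 136.0], [175, 175, 175]), (246, [509.0, 208.0, 136.0], [175, 174, 170]), (250, [510.0, 211.0, 136.0], [177, 179, 177]), (254, [511.0, 215.0, 135.0], [172, 174, 175]), (258, [511.0, 218.0, 136.0], [175, 180, 177]), (262, [511.0, 222.0, 137.0], [176, 177, 177]), (266, [512.0, 225.0, 135.0], [177, 180, 173]), (270, [513.0, 229.0, 135.0], [175, 176, 175]), (274, [513.0, 232.0, 135.0], [172, 174, 171]), (278, [556.0, 240.0, 0.0], [149, 119, 67]), (282, [557.0, 245.0, 0.0], [157, 123, 80]), (286, [558.0, 250.0, -0.0], [154, 120, 75])]
```

apply_moves(rows=[[-1, 2.5, 25, 0, 0, 0.006], [0, 0, 35, 0, 0, 0], [0, 0, 35, 0, 0, 0], [0, 0, 35, 0, 0, 0], [0, 0, 34, 0, 0, 0]])

```text
time: 3.62
tool_pos: [509.0, 219.6, 96.2]
tcp_rot: [180.0, -0.0, 171.1]
ft_force: [0.6, -0.5, 0.6]
finger_gap: 69.7
grip_force: 0.0
```

Run:
```python
from h import *
s=sense();print(s["tool_pos"],s["tcp_rot"],s["ft_force"])
```

```text
[509.04119671 219.55110037  96.2157911 ] [ 1.79984902e+02 -1.16310787e-02  1.71064739e+02] [ 0.58846068 -0.53219466  0.55725038]
```

apply_moves(rows=[[-2.4, -2.3, 0, 0, 0, 0], [0, 0, 0, 0, 0, 0], [0, 0, 0, 0, 0, 0], [0, 0, 0, 0, 0, 0], [0, 0, 0, 0, 0, 0]], fingers=20, grip_force=80)

```text
time: 4.25
tool_pos: [512.9, 216.1, 99.0]
tcp_rot: [179.9, 0.1, 171.0]
ft_force: [-3.2, 0.2, 7.2]
finger_gap: 32.7
grip_force: 80.4
```

apply_moves(rows=[[0, 0, -3, 0, 0, 0], [0, 0, -4, 0, 0, 0], [0, 0, -4, 0, 0, 0], [0, 0, -2, 0, 0, 0], [0, 0, 0, 0, 0, 0]])

```text
time: 4.88
tool_pos: [512.2, 215.6, 110.5]
tcp_rot: [180.0, 0.0, 171.0]
ft_force: [-1.1, -0.3, -3.9]
finger_gap: 32.4
grip_force: 79.6
```

Run:
```python
from h import *
T=pose();s=sense();print(T[0],s["ft_force"],s["wrist_torque"])
I,D=eyes.snapshot("wrist");W=world("wrist",D,T)
u=np.array([np.cos(np.radians(-9)),np.sin(np.radians(-9))])
cv2.imwrite("pics/w2.png",I[:,:,::-1])
m=(D>0)&(W[...,2]>20)&(W[...,2]<160)
L=np.dstack([(W[...,:2]-[511.3,217])@u,(W[...,:2]-[511.3,217])@[-u[1],u[0]]])
c=m&(abs(L[...,1])<14)&(L[...,0]<-10)&(L[...,0]>-130)
for x in range(-130,-8,10):
    k=c&(abs(L[...,0]-x)<5); print(x,W[k][:,2].mean().round(1) if k.any() else 0,k.sum())
```

```text
[512.21361695 215.55838542 110.45153588] [-1.1167154  -0.26227889 -3.93588811] [-0.02020516 -0.09527742  0.02335798]
-130 26.3 49
-120 0 0
-110 0 0
-100 0 0
-90 35.1 322
-80 65.1 888
-70 65.3 884
-60 65.4 853
-50 65.6 792
-40 65.7 745
-30 65.8 728
-20 86.1 1000
-10 80.3 372
```

View pics/w2.png

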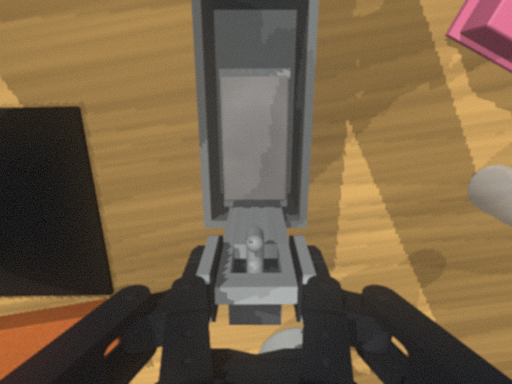

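apply_moves(rows=[[3, 0, -1, 0, 0, 0], [8, 0, 0, 0, 0, 0], [9, 0, 0, 0, 0, 0], [9, 0, 0, 0, 0, 0], [5, 0, 0, 0, 0, 0]])

```text
time: 5.55
tool_pos: [477.7, 221.1, 111.3]
tcp_rot: [-180.0, -0.0, 171.0]
ft_force: [0.9, 0.3, -3.6]
finger_gap: 32.7
grip_force: 79.6
```

Run:
```python
from h import *
T=pose();s=sense();print(T[0],s["ft_force"],s["wrist_torque"])
I,D=eyes.snapshot("wrist");W=world("wrist",D,T)
u=np.array([np.cos(np.radians(-9)),np.sin(np.radians(-9))])
L=np.dstack([(W[...,:2]-[511.3,217])@u,(W[...,:2]-[511.3,217])@[-u[1],u[0]]])
c=(D>0)&(W[...,2]>20)&(W[...,2]<160)&(abs(L[...,1])<14)&(L[...,0]<-40)
for x in range(-130,-38,10):
    k=c&(abs(L[...,0]-x)<5); print(x,W[k][:,2].mean().round(1) if k.any() else 0,k.sum())
```

```text
[477.70563808 221.05650741 111.25422898] [ 0.89522893  0.34592547 -3.64959881] [-0.0167711  -0.13548621  0.00486409]
-130 55.5 734
-120 53.9 746
-110 66.1 880
-100 66.2 867
-90 66.4 810
-80 66.4 787
-70 66.6 734
-60 66.6 706
-50 66.7 628
-40 136.3 37
```

Run:
```python
from h import *
p,R=pose()
S=plan((p[0],p[1],p[2]+60),171,3)
S=plan((546,8,150),171,7,start=S)
S=plan((546,8,92),171,5,start=S)
```

```text
[[0.0,-0.0,-20.0,-0.0,-0.0,-0.0],[0.0,-0.0,-20.0,-0.0,-0.0,-0.0],[0.0,-0.0,-20.0,-0.0,-0.001,-0.0]]
[[-14.4,-28.5,3.0,-0.0,0.0,-0.0],[-14.5,-28.6,3.1,-0.0,0.0,-0.0],[-14.4,-28.5,3.0,-0.0,0.0,-0.0],[-14.5,-28.6,3.1,-0.0,0.0,-0.0],[-14.4,-28.5,3.0,-0.0,0.0,-0.0]]
[[-14.5,-28.5,3.0,-0.0,0.0,-0.0],[-14.4,-28.6,3.1,-0.0,0.0,-0.0]]
[[0.0,0.0,11.6,-0.0,0.0,-0.0],[0.0,0.0,11.6,-0.0,0.0,-0.0],[0.0,0.0,11.6,-0.0,0.0,-0.0],[0.0,0.0,11.6,-0.0,0.0,-0.0],[0.0,0.0,11.6,-0.0,0.0,-0.0]]
```

apply_moves(rows=[[0, 0, -20, 0, 0, 0], [0, 0, -20, 0, 0, 0], [0, 0, -20, 0, 0, 0], [-10, -18, 0, 0, 0, 0], [-15, -30, 0, 0, 0, 0]])

```text
time: 6.22
tool_pos: [496.0, 169.8, 171.8]
tcp_rot: [180.0, 0.1, 171.1]
ft_force: [0.2, -0.4, -3.3]
finger_gap: 32.6
grip_force: 80.3
```

apply_moves(rows=[[-17, -33, 3, 0, 0, 0], [-17, -34, 4, 0, 0, 0], [-17, -34, 4, 0, 0, 0], [-15, -32, 6, 0, 0, 0], [-10, -19, 10, 0, 0, 0]])

```text
time: 6.85
tool_pos: [547.6, 5.9, 144.4]
tcp_rot: [-180.0, 0.1, 170.9]
ft_force: [0.3, -0.1, -3.4]
finger_gap: 32.7
grip_force: 80.4
```

apply_moves(rows=[[0, 0, 20, 0, 0, 0], [0, 0, 20, 0, 0, 0], [0, 0, 10, 0, 0, 0], [0, 0, 0, 0, 0, 0], [0, 0, 0, 0, 0, 0]])

```text
time: 7.48
tool_pos: [547.3, 7.9, 95.0]
tcp_rot: [180.0, 0.1, 171.0]
ft_force: [0.4, -0.3, -3.2]
finger_gap: 33.1
grip_force: 80.2
```

Run:
```python
from h import *
T=pose();s=sense();print(T[0],s["ft_force"],s["wrist_torque"])
I,D=eyes.snapshot("wrist");W=world("wrist",D,T);cv2.imwrite("pics/w3.png",I[:,:,::-1])
u=np.array([np.cos(np.radians(-9)),np.sin(np.radians(-9))]);o=T[0][:2]
L=np.dstack([(W[...,:2]-o)@u,(W[...,:2]-o)@[-u[1],u[0]]])
c=(D>0)&(W[...,2]>20)&(W[...,2]<160)&(abs(L[...,1])<14)
for x in range(-80,-15,20):
    k=c&(abs(L[...,0]-x)<5); print(x,W[k][:,2].mean().round(1) if k.any() else 0,k.sum())
g=I.max(2);m=(g<40)&(abs(W[...,2]-6)<6)&(np.hypot(*(W[...,:2]-[503,15]).transpose(2,0,1))<115)
print(cv2.minAreaRect(W[m][:,:2].astype(np.float32)))
```

```text
[547.31018993   7.94250403  94.97654282] [ 0.39279719 -0.25920644 -3.20305185] [-0.00172245 -0.06267465  0.01678427]
-80 49.6 895
-60 49.9 851
-40 50.2 759
-20 51.4 689
((500.4719543457031, 32.632320404052734), (149.86233520507812, 110.70281982421875), 1.8050819635391235)
```

apply_moves(rows=[[0, 0, 3, 0, 0, 0], [0, 0, 3, 0, 0, 0], [0, 0, 1.5, 0, 0, 0], [0, 0, 1, 0, 0, 0], [0, 0, 0, 0, 0, 0]])

```text
time: 8.15
tool_pos: [547.0, 7.4, 86.0]
tcp_rot: [-180.0, 0.0, 171.0]
ft_force: [0.1, -0.8, -2.8]
finger_gap: 32.8
grip_force: 80.7
```

apply_moves(rows=[[0, 0, 0.6, 0, 0, 0], [0, 0, 0.6, 0, 0, 0], [0, 0, 0.4, 0, 0, 0], [0, 0, 0, 0, 0, 0], [0, 0, 0, 0, 0, 0]])

```text
time: 8.78
tool_pos: [547.6, 7.3, 85.4]
tcp_rot: [-180.0, 0.1, 171.0]
ft_force: [-0.7, -1.6, 6.5]
finger_gap: 32.5
grip_force: 81.7
```

apply_moves(rows=[[0, 0, 0, 0, 0, 0], [0, 0, 0, 0, 0, 0], [0, 0, -5, 0, 0, 0], [0, 0, -25, 0, 0, 0], [0, 0, -40, 0, 0, 0]], fingers=70)

```text
time: 9.4
tool_pos: [545.5, 7.6, 153.5]
tcp_rot: [-180.0, -0.2, 171.0]
ft_force: [-0.2, 0.4, 0.9]
finger_gap: 70.1
grip_force: 0.0
```

Run:
```python
from h import *
p,R=pose();print(p)
S=plan((p[0],p[1],320),171,5)
plan((549,-193,325),115,10,start=S)
```

```text
[545.49339464   7.64580728 153.48205065]
[[0.1,-0.0,-33.3,-0.0,-0.001,-0.0],[0.1,-0.0,-33.3,-0.0,-0.0,-0.0],[0.1,-0.0,-33.3,-0.0,-0.001,-0.0],[0.0,-0.0,-33.3,-0.0,-0.001,-0.001],[0.1,-0.0,-33.3,-0.0,-0.001,0.0]]
[[-3.5,-19.8,-0.5,-0.0,0.0,0.098],[-5.4,-19.3,-0.5,0.0,0.0,0.098],[-7.2,-18.7,-0.5,0.0,0.0,0.097],[-9.1,-17.9,-0.5,0.0,0.0,0.098],[-10.8,-17.0,-0.5,0.0,0.0,0.098]]
[[-12.3,-15.8,-0.5,0.0,0.0,0.098],[-13.9,-14.5,-0.5,0.0,0.0,0.097],[-15.2,-13.2,-0.5,0.0,0.0,0.098],[-16.4,-11.5,-0.5,0.0,0.0,0.098],[-17.4,-9.9,-0.5,0.0,0.0,0.098]]
```

apply_moves(rows=[[0, 0, -30, 0, 0, 0], [0, 0, -40, 0, 0, 0], [0, 0, -40, 0, 0, 0], [0, 0, -35, 0, 0, 0], [0, -15, -20, 0, 0, 0]])

```text
time: 10.02
tool_pos: [545.0, -7.2, 321.7]
tcp_rot: [180.0, 0.2, 171.1]
ft_force: [0.2, -1.4, 0.0]
finger_gap: 69.8
grip_force: 0.0
```

apply_moves(rows=[[-4, -35, 0, 0, 0, 0], [-8, -45, 0, 0, 0, 0], [-8, -45, 0, 0, 0, 0], [-8, -40, 0, 0, 0, 0], [-4, -18, 0, 0, 0, 0]])

```text
time: 10.65
tool_pos: [546.4, -195.8, 318.1]
tcp_rot: [-180.0, -0.1, 170.8]
ft_force: [0.2, 0.4, -0.2]
finger_gap: 70.1
grip_force: 0.0
```

Run:
```python
from h import *
T=pose();print(T[0])
I,D=eyes.snapshot("wrist");W=world("wrist",D,T);cv2.imwrite("pics/w4.png",I[:,:,::-1]);np.savez("w4.npz",I=I,W=W,D=D)
for k in("rack_base","rack_crank","rack_peg","dresser_eye"):print(k,[(d["xyz"],d["confidence"]) for d in models.place_of(k,"wrist")])
m=(D>0)&(W[...,2]>240)&(W[...,2]<275)&(np.hypot(W[...,0]-549,W[...,1]+193)<30);print(m.sum(),W[m].mean(0),cv2.minEnclosingCircle(W[m][:,:2].astype(np.float32)))
m=(D>0)&(abs(W[...,2]-222)<3)&(np.hypot(W[...,0]-566,W[...,1]+253)<55);print(m.sum(),cv2.minEnclosingCircle(W[m][:,:2].astype(np.float32)))
```

```text
[ 546.37483318 -195.80147821  318.1494225 ]
rack_base [([566.3, -253.4, 2.8], 0.8)]
rack_crank [([549.7, -194.5, 249.2], 0.9)]
rack_peg []
dresser_eye [([547.9, 6.7, 112.3], 0.57)]
646 [ 543.67523773 -192.28150055  261.55709638] ((546.0980224609375, -192.55914306640625), 8.029403686523438)
7170 ((564.3876342773438, -247.1923370361328), 48.79820251464844)
```

View pics/w4.png

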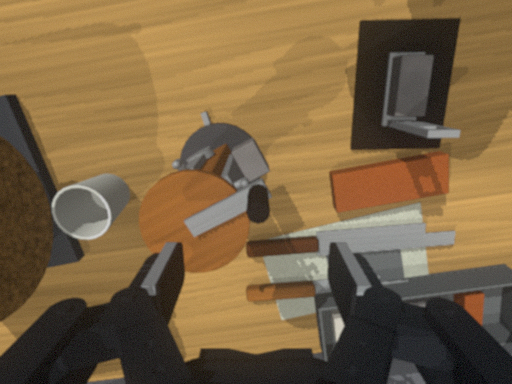

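Run:
```python
from h import *
z=np.load("w4.npz");W,I=z["W"],z["I"]
m=np.zeros((384,512),bool);m[106:130,196:220]=1
hsv=cv2.cvtColor(I,cv2.COLOR_RGB2HSV)
for r in range(108,130,2): print(r,[(c,I[r,c].tolist(),W[r,c].round().astype(int).tolist()) for c in range(199,217,3) if hsv[r,c,1]<60])
k=m&(hsv[...,1]<40)&(hsv[...,2]>105)
P=W[k];print(k.sum(),P.mean(0),cv2.fitLine(P[:,:2].astype(np.float32),cv2.DIST_L2,0,.01,.01).ravel())
d=P.mean(0)[:2]-[566.4,-253];print(np.degrees(np.arctan2(d[1],d[0])),np.hypot(*d))
```

```text
108 []
110 []
112 [(205, [142, 137, 128], [490, -256, 10])]
114 [(202, [154, 151, 149], [492, -261, 10]), (205, [151, 150, 149], [493, -257, 9])]
116 [(202, [157, 150, 141], [495, -262, 10]), (205, [155, 153, 154], [495, -258, 9])]
118 [(202, [166, 148, 133], [497, -262, 11]), (205, [158, 156, 154], [498, -258, 10]), (208, [116, 107, 103], [499, -255, 5])]
120 [(205, [157, 156, 154], [501, -259, 10]), (208, [130, 128, 127], [501, -254, 10])]
122 [(205, [156, 155, 149], [503, -259, 9]), (208, [146, 145, 145], [504, -255, 9])]
124 [(205, [150, 147, 142], [506, -260, 11]), (208, [126, 124, 118], [507, -256, 10]), (211, [84, 75, 66], [507, -251, 11]), (214, [84, 77, 69], [508, -247, 13])]
126 [(205, [103, 92, 89], [508, -260, 13]), (208, [87, 82, 81], [509, -255, 15]), (211, [80, 77, 72], [510, -251, 15]), (214, [84, 78, 74], [510, -247, 14])]
128 [(202, [91, 81, 78], [510, -264, 14]), (205, [85, 83, 76], [511, -260, 13]), (208, [86, 76, 75], [512, -256, 13]), (211, [78, 75, 75], [512, -252, 14]), (214, [78, 72, 76], [513, -248, 13])]
74 [ 498.80612001 -257.67873358    9.74721599] [ 9.9342442e-01  1.1448979e-01  4.9880612e+02 -2.5767874e+02]
-176.04039909478783 67.75561349288854
```

apply_moves(rows=[[0, 0, 0, 0, 0, 0.111], [0, 0, 0, 0, 0, 0.111], [0, 0, 0, 0, 0, 0.111], [0, 0, 0, 0, 0, 0.111], [0, 0, 0, 0, 0, 0.111]], fingers=60)

```text
time: 11.52
tool_pos: [547.6, -191.3, 319.4]
tcp_rot: [180.0, 0.0, 139.1]
ft_force: [0.4, -0.0, 0.1]
finger_gap: 60.2
grip_force: 0.0
```

apply_moves(rows=[[0, 0, 0, 0, 0, 0.111], [0, 0, 0, 0, 0, 0.111], [0, 0, 0, 0, 0, 0.111], [0, 0, 0, 0, 0, 0.111], [0, 0, 0, 0, 0, 0.111]])

```text
time: 12.15
tool_pos: [547.6, -191.4, 319.5]
tcp_rot: [180.0, -0.0, 107.3]
ft_force: [0.4, 0.7, 0.2]
finger_gap: 59.4
grip_force: 0.0
```

Run:
```python
from h import *
T=pose();print(T[0],sense()["tcp_rot"],sense()["joint_pos"].round())
I,D=eyes.snapshot("wrist");W=world("wrist",D,T)
for k in("rack_base","rack_crank"):print(k,[(d["xyz"],d["confidence"]) for d in models.place_of(k,"wrist")])
m=(D>0)&(W[...,2]>255)&(W[...,2]<275)&(np.hypot(W[...,0]-549,W[...,1]+193)<30);print(m.sum(),W[m].mean(0),cv2.minEnclosingCircle(W[m][:,:2].astype(np.float32)))
plan((547.7,-193.5,240),107,5)
```

```text
[ 547.59196499 -191.35602305  319.45032969] [ 1.79978096e+02 -2.31369990e-03  1.07277734e+02] [-24.   3.  81.   0.  96. -42.]
rack_base [([548.9, -188.9, 247.5], 0.65), ([632.9, -16.7, -2.0], 0.59), ([567.4, -248.9, 3.0], 0.57)]
rack_crank [([547.3, -189.1, 248.4], 0.61)]
507 [ 545.93241258 -190.7565754   265.25982654] ((546.3197631835938, -192.37928771972656), 8.048079490661621)
[[-0.3,-0.1,15.9,0.0,-0.0,0.002],[-0.4,-0.1,15.9,0.0,-0.0,0.002],[-0.3,-0.0,15.8,0.0,-0.0,0.002],[-0.4,-0.1,15.9,0.0,-0.0,0.002],[-0.3,-0.1,15.9,0.0,-0.0,0.002]]
```

apply_moves(rows=[[-1, 0, 15, 0, 0, 0], [0, 0, 20, 0, 0, 0], [0, 0, 20, 0, 0, 0], [0, 0, 15, 0, 0, 0], [0, 0, 9, 0, 0, 0]])

```text
time: 12.92
tool_pos: [547.1, -193.8, 238.4]
tcp_rot: [-179.9, -0.1, 107.4]
ft_force: [-0.6, -0.6, 0.2]
finger_gap: 60.0
grip_force: 0.0
```

apply_moves(rows=[[0, 0, 0, 0, 0, 0], [0, 0, 0, 0, 0, 0], [0, 0, 0, 0, 0, 0], [0, 0, 0, 0, 0, 0], [0, 0, 0, 0, 0, 0]], fingers=5, grip_force=40)

```text
time: 13.55
tool_pos: [548.1, -194.2, 241.3]
tcp_rot: [179.9, 0.1, 107.4]
ft_force: [-1.3, -0.6, 5.7]
finger_gap: 14.7
grip_force: 39.4
```

apply_moves(rows=[[-0.4, 7.2, 0, 0, 0, 0.12], [-0.4, 7.2, 0, 0, 0, 0.12], [-0.5, 7.2, 0, 0, 0, 0.12], [-0.4, 7.2, 0, 0, 0, 0.12], [-0.4, 7.2, 0, 0, 0, 0.12]])

```text
time: 14.18
tool_pos: [583.8, -193.4, 241.3]
tcp_rot: [179.9, -0.0, 72.8]
ft_force: [-0.9, 2.2, 5.6]
finger_gap: 14.5
grip_force: 39.7
```

apply_moves(rows=[[-0.4, 7.2, 0, 0, 0, 0.12], [-0.4, 7.2, 0, 0, 0, 0.12], [-0.5, 7.2, 0, 0, 0, 0.12], [-0.4, 7.2, 0, 0, 0, 0.12], [-0.4, 7.2, 0, 0, 0, 0.12]])

```text
time: 14.8
tool_pos: [613.6, -213.1, 241.4]
tcp_rot: [180.0, -0.1, 38.4]
ft_force: [-0.3, 3.8, 5.6]
finger_gap: 14.5
grip_force: 39.7
```

apply_moves(rows=[[-0.4, 7.2, 0, 0, 0, 0.12], [-0.4, 7.2, 0, 0, 0, 0.12], [-0.5, 7.2, 0, 0, 0, 0.12], [-0.4, 7.2, 0, 0, 0, 0.12], [-0.4, 7.2, 0, 0, 0, 0.115]])

```text
time: 15.42
tool_pos: [627.1, -246.1, 241.4]
tcp_rot: [-180.0, -0.2, 4.4]
ft_force: [3.1, 4.4, 5.9]
finger_gap: 14.6
grip_force: 39.6
```

Run:
```python
from h import *
s=sense();print(s["tool_pos"],s["tcp_rot"],s["ft_force"])
for n in("top","scene"):
    I,D=eyes.snapshot(n);W=world(n,D);np.savez(f"{n}2.npz",I=I,D=D)
    for k in("rack_peg","rack_crank","rack_base"):print(n,k,[(d["xyz"],d["confidence"]) for d in models.place_of(k,n)])
cv2.imwrite("pics/top2.png",cv2.resize(np.load("top2.npz")["I"][120:220,310:440,::-1],(780,600),interpolation=cv2.INTER_CUBIC))
```

```text
[ 627.07083569 -246.07517874  241.40560362] [-179.97763142   -0.18660992    4.35073838] [3.09789278 4.4121954  5.85651334]
top rack_peg []
top rack_crank [([630.7, -247.7, 247.4], 0.87)]
top rack_base [([561.9, -252.1, 2.4], 0.73)]
scene rack_peg []
scene rack_crank [([629.2, -243.9, 250.4], 0.65)]
scene rack_base [([569.3, -253.0, -2.0], 0.62)]
```

View pics/top2.png

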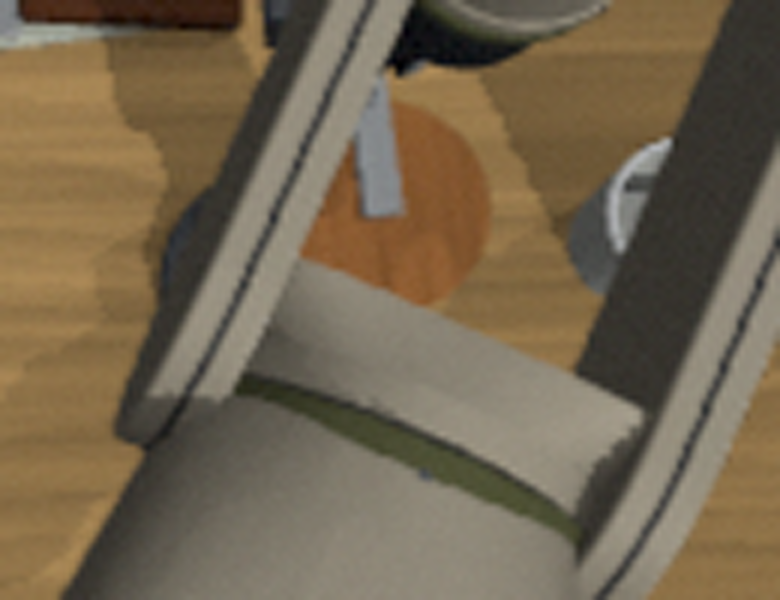

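apply_moves(rows=[[0, 0, 0, 0, 0, 0], [0, 0, 0, 0, 0, 0], [0, 0, -15, 0, 0, 0], [0, 0, -25, 0, 0, 0], [0, 0, -30, 0, 0, 0]], fingers=60)

```text
time: 16.45
tool_pos: [625.3, -246.9, 311.4]
tcp_rot: [-180.0, 0.0, 4.5]
ft_force: [0.4, 0.0, 0.3]
finger_gap: 59.9
grip_force: 0.0
```

Run:
```python
from h import *
p,R=pose();print(p)
plan((480,-235,310),178,20)
```

```text
[ 625.34607106 -246.90851279  311.42672729]
[[-7.2,-1.2,0.1,-0.0,-0.0,-0.151],[-6.9,-2.2,0.1,-0.0,-0.0,-0.152],[-6.6,-3.3,0.0,-0.0,-0.0,-0.151],[-5.9,-4.2,0.1,-0.0,-0.0,-0.152],[-5.3,-5.0,0.1,-0.0,-0.0,-0.151]]
[[-4.4,-5.8,0.1,-0.0,-0.0,-0.151],[-3.5,-6.4,0.0,-0.0,-0.0,-0.152],[-2.5,-6.9,0.1,-0.0,-0.0,-0.151],[-1.5,-7.1,0.1,-0.0,-0.0,-0.152],[-0.3,-7.3,0.1,-0.0,-0.0,-0.151]]
[[0.7,-7.2,0.0,-0.0,-0.0,-0.151],[1.9,-7.1,0.1,-0.0,-0.0,-0.152],[2.9,-6.7,0.1,-0.0,-0.0,-0.151],[3.8,-6.2,0.1,-0.0,-0.0,-0.152],[4.8,-5.5,0.0,-0.0,-0.0,-0.151]]
[[5.5,-4.8,0.1,-0.0,-0.0,-0.151],[6.2,-3.9,0.1,-0.0,-0.0,-0.152],[6.7,-2.8,0.1,-0.0,-0.001,-0.151],[7.0,-1.9,0.0,-0.0,0.0,-0.152],[7.3,-0.8,0.1,-0.0,0.0,-0.151]]
```

apply_moves(rows=[[-7, -1, 0, 0, 0, -0.15], [-7, -2, 0, 0, 0, -0.152], [-7, -3, 0, 0, 0, -0.151], [-6, -4, 0, 0, 0, -0.152], [-5, -5, 0, 0, 0, -0.151]])

```text
time: 17.08
tool_pos: [589.3, -244.9, 311.5]
tcp_rot: [179.9, -0.0, 48.1]
ft_force: [-0.9, -0.2, -0.1]
finger_gap: 59.7
grip_force: 0.0
```

apply_moves(rows=[[-4, -6, 0, 0, 0, -0.15], [-4, -6, 0, 0, 0, -0.152], [-3, -7, 0, 0, 0, -0.151], [-2, -7, 0, 0, 0, -0.152], [0, -7, 0, 0, 0, -0.151]])

```text
time: 17.7
tool_pos: [553.1, -242.8, 311.5]
tcp_rot: [179.9, 0.0, 91.4]
ft_force: [-0.9, 0.5, 0.1]
finger_gap: 59.7
grip_force: 0.0
```

apply_moves(rows=[[1, -7, 0, 0, 0, -0.15], [2, -7, 0, 0, 0, -0.152], [3, -7, 0, 0, 0, -0.151], [4, -6, 0, 0, 0, -0.152], [5, -6, 0, 0, 0, -0.151]])

```text
time: 18.32
tool_pos: [516.3, -239.0, 311.5]
tcp_rot: [180.0, 0.1, 134.7]
ft_force: [-0.1, 1.1, -0.2]
finger_gap: 60.0
grip_force: 0.0
```

apply_moves(rows=[[6, -5, 0, 0, 0, -0.15], [7, -4, 0, 0, 0, -0.152], [10, -3, 0, 0, 0, -0.151], [10, -2, 0, 0, 0, -0.152], [7, -1, 0, 0, 0, -0.151]])

```text
time: 18.95
tool_pos: [473.1, -233.3, 311.6]
tcp_rot: [-180.0, 0.1, 178.1]
ft_force: [-0.4, -0.3, -0.3]
finger_gap: 60.0
grip_force: 0.0
```

Run:
```python
from h import *
T=pose();print(T[0],sense()["tcp_rot"],sense()["joint_pos"].round())
I,D=eyes.snapshot("wrist");W=world("wrist",D,T);np.savez("w5.npz",I=I,W=W,D=D);cv2.imwrite("pics/w5.png",I[:,:,::-1])
for k in("rack_base","rack_crank","rack_peg"):print(k,[(d["xyz"],d["confidence"]) for d in models.place_of(k,"wrist")])
```

```text
[ 473.07917283 -233.30941957  311.60726465] [-1.79956134e+02  6.57418000e-02  1.78052433e+02] [ -32.   -5.   90.   -0.   95. -120.]
rack_base [([569.2, -248.7, 3.6], 0.93), ([583.6, -426.0, -0.7], 0.19)]
rack_crank []
rack_peg [([534.2, -254.5, 175.7], 0.87)]
```

View pics/w5.png

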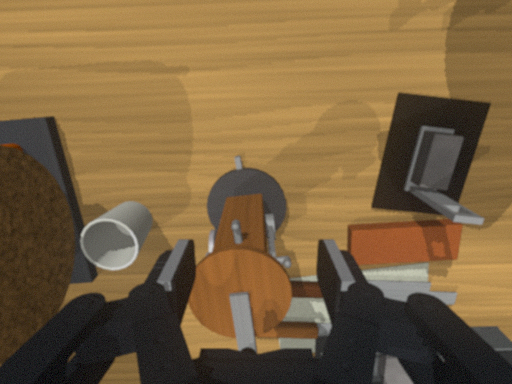

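```bash
cat > m.py <<'E'
from h import *
def fitc(P):
    A=np.c_[2*P,np.ones(len(P))];c=np.linalg.lstsq(A,(P**2).sum(1),rcond=None)[0];return c[:2],np.sqrt(c[2]+c[:2]@c[:2])
def rack(I,W,D,bar,ax=np.array([566.4,-253.])):
    hsv=cv2.cvtColor(I,cv2.COLOR_RGB2HSV);rr=np.hypot(W[...,0]-ax[0],W[...,1]-ax[1])
    y,x=bar;m=np.zeros(D.shape,bool);m[y-12:y+12,x-9:x+10]=1
    k=m&(hsv[...,1]<45)&(hsv[...,2]>105)&(W[...,2]<16);P=W[k]
    # cap rim: highest-z wood disc
    cap=((D>0)&(abs(W[...,2]-222)<3)&(rr<60)).astype(np.uint8)
    cs=max(cv2.findContours(cap,0,1)[0],key=len)[:,0];C=W[cs[:,1],cs[:,0],:2];C=C[C[:,0]<ax[0]+10]
    print("cap",fitc(C))
    foot=(D>0)&(abs(W[...,2]-14)<3)&(rr<66)&(W[...,0]<ax[0]-20);Q=W[foot];a=np.arctan2(Q[:,1]-ax[1],Q[:,0]-ax[0]);r=np.hypot(*(Q[:,:2]-ax).T)
    b=np.round(a/0.1);E=np.array([Q[b==i][np.argmax(r[b==i]),:2] for i in np.unique(b)]);print("foot",fitc(E))
    ang=lambda q:np.degrees(np.arctan2(q[1]-ax[1],q[0]-ax[0]))%360
    print("bar",k.sum(),P.mean(0).round(1),ang(P.mean(0)))
    g=(D>0)&(W[...,2]>160)&(W[...,2]<192)&(rr>28)&(rr<56)&(hsv[...,1]<90)&(W[...,0]<ax[0]-20)&(abs(W[...,1]-ax[1])<20)
    P=W[g];print("peg",g.sum(),P.mean(0).round(1),ang(P.mean(0)));T=P[np.argsort(rr[g])[-25:]];print("tip",T.mean(0).round(1),ang(T.mean(0)))
    g=(D>0)&(abs(W[...,2]-228)<7)&(rr<90)&(hsv[...,1]<60)&(W[...,0]>ax[0]-40);P=W[g]
    if len(P): print("arm",len(P),P.mean(0).round(1),ang(P.mean(0)),cv2.fitLine(P[:,:2].astype(np.float32),cv2.DIST_L2,0,.01,.01).ravel()[:2])
E
python3 - <<'E'
from m import *
z=np.load("w5.npz");rack(z["I"],z["W"],z["D"],(163,239))
E
```

```text
cap (array([ 553.11881293, -247.96523476]), np.float64(35.15159596250365))
foot (array([ 563.22524299, -249.40270478]), np.float64(57.66198886135714))
bar 69 [ 498.4 -257.8    9.6] 184.06521342315023
peg 171 [ 526.  -252.   175.7] 178.64895807621946
tip [ 516.9 -252.7  176.2] 179.6594826476419
arm 1067 [ 590.2 -246.8  226. ] 14.57150102149155 [0.9960796  0.08846126]
```

Run:
```python
from m import *
T=pose();print(T[0])
I,D=eyes.snapshot("wrist");W=world("wrist",D,T);np.savez("w6.npz",I=I,W=W,D=D)
rack(I,W,D,(163,239))
T=pose();print(T[0])
for n,W in (("w5",np.load("w5.npz")["W"]),("w6",W),("w4",np.load("w4.npz")["W"])):
    D_=W[...,2]; Q0=np.array([566,-251.])
    # foot outer edge: dark pixels at z~14
    I=np.load(n+".npz")["I"];r=np.hypot(W[...,0]-566,W[...,1]+251)
    m=(I.max(2)<105)&(abs(D_-13)<4)&(r<66)&(W[...,0]<550)
    cs=max(cv2.findContours(m.astype(np.uint8),0,1)[0],key=len)[:,0];C=W[cs[:,1],cs[:,0],:2]
    for _ in range(6):
        c,R=fitc(C); e=np.hypot(*(C-c).T)-R; 
        # fixed-radius refinement
        C=C[np.hypot(*(C-[566,-251]).T)>52]
    from scipy.optimize import least_squares
    s=least_squares(lambda q:np.hypot(C[:,0]-q[0],C[:,1]-q[1])-59.5,[566,-251],loss="soft_l1");print(n,"foot",s.x,len(C))
    hsv=cv2.cvtColor(I,cv2.COLOR_RGB2HSV);k=(hsv[...,1]<45)&(hsv[...,2]>105)&(D_<16)&(D_>3)&(r>58)&(r<80)&(W[...,0]<520);B=W[k].mean(0);d=s.x-B[:2]
    print(" bar",k.sum(),B.round(1),np.degrees(np.arctan2(d[1],d[0])))
for n in("top","scene"):
    I,D=eyes.snapshot(n);W=world(n,D);np.savez(f"{n}3.npz",I=I,D=D);print(n)
    hsv=cv2.cvtColor(I,cv2.COLOR_RGB2HSV);r=np.hypot(W[...,0]-566.4,W[...,1]+253)
    k=(hsv[...,1]<60)&(hsv[...,2]>95)&(W[...,2]<16)&(W[...,2]>2)&(r>58)&(r<82)&(W[...,0]<520);print(" bar",k.sum(),W[k].mean(0) if k.any() else 0)
    g=(abs(W[...,2]-228)<7)&(r<90)&(hsv[...,1]<60)&(W[...,0]>540);P=W[g]
    if len(P)>5: print(" arm",len(P),P.mean(0),cv2.fitLine(P[:,:2].astype(np.float32),cv2.DIST_L2,0,.01,.01).ravel()[:2])
    g=(W[...,2]>245)&(W[...,2]<272)&(r<85)&(I.max(2)<70);print(" crank",W[g].mean(0) if g.any() else 0)
    c=(abs(W[...,2]-221)<5)&(r<55);P=W[c];print(" cap",cv2.minEnclosingCircle(P[:,:2].astype(np.float32)))
    for k in("rack_peg","rack_crank","rack_base"):print(n,k,[(d["xyz"],d["confidence"]) for d in models.place_of(k,n)])
```

```text
[ 473.53875394 -233.37776283  311.10930483]
cap (array([ 553.39501234, -248.36326763]), np.float64(35.43797089685881))
foot (array([ 562.71224239, -249.53606218]), np.float64(57.43072065002412))
bar 72 [ 498.2 -258.     9.7] 184.179529346304
peg 173 [ 526.2 -252.   175.5] 178.5591494982605
tip [ 516.8 -252.9  176. ] 179.84580417792333
arm 1071 [ 590.4 -246.8  226. ] 14.481650250861387 [0.99576753 0.09190758]
[ 473.57958298 -233.32807581  310.83689234]
w5 foot [ 566.72692382 -248.88747808] 99
 bar 68 [ 498.4 -257.9    9.7] 7.500131474867439
w6 foot [ 566.67241794 -248.85772415] 99
 bar 72 [ 498.2 -258.     9.7] 7.591402840364843
w4 foot [ 567.50593288 -247.67678287] 92
 bar 76 [ 498.9 -257.8    9.7] 8.375125015523954
top
 bar 3 [ 494.28194941 -260.22934743    9.18360749]
 arm 163 [ 595.58596615 -247.54584181  227.4523622 ] [0.9933566  0.11507671]
 crank [ 627.04764193 -243.41426983  263.67954824]
 cap ((572.2530517578125, -248.97657775878906), 48.51091003417969)
top rack_peg [([531.6, -252.8, 176.1], 0.76)]
top rack_crank []
top rack_base [([568.1, -255.1, 4.7], 0.59), ([630.3, -244.6, 247.5], 0.18)]
scene
 bar 1 [ 512.92547808 -277.59088633   14.06182206]
 arm 172 [ 594.11903244 -250.83135147  226.90898862] [0.9981929  0.06009054]
 crank [ 629.82023781 -247.30210504  260.91607114]
 cap ((569.3276977539062, -251.57113647460938), 50.00394821166992)
scene rack_peg [([504.0, 18.4, -0.5], 0.33)]
scene rack_crank [([629.1, -244.7, 251.3], 0.93)]
scene rack_base [([571.9, -249.0, 0.9], 0.62)]
```

apply_moves(rows=[[-25, -1, 0, 0, 0, 0], [-40, -2, 0, 0, 0, 0], [-45, -2, 0, 0, 0, 0], [-33, -0.6, 0, 0, 0, 0], [-9.7, 0, 0, 0, 0, 0]])

```text
time: 20.23
tool_pos: [626.8, -244.4, 308.9]
tcp_rot: [180.0, -0.1, 177.8]
ft_force: [-0.1, -0.1, -0.1]
finger_gap: 59.9
grip_force: 0.0
```

apply_moves(rows=[[0, 0, 10, 0, 0, 0], [0, 0, 22, 0, 0, 0], [0, 0, 22, 0, 0, 0], [0, 0, 14, 0, 0, 0], [0, 0, 4, 0, 0, 0]])

```text
time: 20.85
tool_pos: [624.6, -244.6, 237.1]
tcp_rot: [180.0, -0.1, 177.8]
ft_force: [0.7, 0.1, 0.4]
finger_gap: 60.0
grip_force: 0.0
```

apply_moves(rows=[[0, 0, 0, 0, 0, 0], [0, 0, 0, 0, 0, 0], [0, 0, 0, 0, 0, 0], [0, 0, 0, 0, 0, 0], [0, 0, 0, 0, 0, 0]], fingers=8, grip_force=30)

```text
time: 21.48
tool_pos: [626.2, -245.0, 239.5]
tcp_rot: [-179.9, 0.1, 177.8]
ft_force: [-1.2, -1.0, 6.6]
finger_gap: 15.1
grip_force: 29.5
```

apply_moves(rows=[[0, 0, 0, 0, 0, 0], [0, 0, 0, 0, 0, 0], [0, 0, -15, 0, 0, 0], [0, 0, -25, 0, 0, 0], [0, 0, -32, 0, 0, 0]], fingers=60)

```text
time: 22.1
tool_pos: [625.4, -244.5, 311.1]
tcp_rot: [180.0, -0.0, 177.8]
ft_force: [-0.4, -0.4, -0.2]
finger_gap: 59.9
grip_force: 0.0
```

apply_moves(rows=[[30, 0, 0, 0, 0, 0], [50, 2, 0, 0, 0, 0], [50, 2, 0, 0, 0, 0], [25, 2, 0, 0, 0, 0], [0, 0, 0, 0, 0, 0]])

```text
time: 22.72
tool_pos: [470.3, -232.9, 312.0]
tcp_rot: [-179.9, 0.1, 177.7]
ft_force: [1.0, -0.0, 0.5]
finger_gap: 59.8
grip_force: 0.0
```

Run:
```python
from m import *
T=pose();print(T[0])
I,D=eyes.snapshot("wrist");W=world("wrist",D,T);np.savez("w7.npz",I=I,W=W,D=D)
z=np.load("w6.npz");hsv=cv2.cvtColor(I,cv2.COLOR_RGB2HSV);r=np.hypot(W[...,0]-566,W[...,1]+251)
k=(hsv[...,1]<45)&(hsv[...,2]>105)&(W[...,2]<16)&(W[...,2]>3)&(r>58)&(r<80)&(W[...,0]<520);v,u=np.where(k)
rack(I,W,D,(int(v.mean()),int(u.mean())))
for k in("rack_peg","dresser","dresser_eye","dresser_foot"):print(k,[(d["xyz"],d["confidence"]) for d in models.place_of(k,"wrist")])
m=(D>0)&(abs(W[...,2]-41)<4)&(np.hypot(W[...,0]-497,W[...,1]-15)<70);P=W[m]
print(len(P),P.mean(0),cv2.minAreaRect(P[:,:2].astype(np.float32)))
m=(D>0)&(abs(W[...,2]-122)<4)&(np.hypot(W[...,0]-546,W[...,1]-8)<40);P=W[m]
print(len(P),P.mean(0),cv2.minAreaRect(P[:,:2].astype(np.float32)))
```

```text
[ 470.30580669 -232.87666923  312.04753058]
cap (array([ 552.93506375, -248.2181967 ]), np.float64(35.310338272757924))
foot (array([ 564.48395477, -249.41403465]), np.float64(58.43360797003475))
bar 69 [ 497.9 -257.9    9.6] 184.06961159499713
peg 172 [ 525.9 -252.9  175.5] 179.85238424584696
tip [ 517.  -253.6  174.9] 180.73865238073358
arm 1044 [ 590.1 -246.3  226. ] 15.83570180509767 [0.9934162  0.11456101]
rack_peg [([530.9, -257.3, 172.3], 0.72)]
dresser [([545.4, 6.2, 3.8], 0.64), ([568.7, -250.6, 0.8], 0.41)]
dresser_eye [([542.5, 9.3, 109.7], 0.75)]
dresser_foot [([502.6, 13.5, 6.1], 0.7)]
1724 [498.99721278  14.30812774  40.90496316] ((506.01654052734375, 14.149747848510742), (41.54237747192383, 89.57479095458984), 81.92207336425781)
242 [545.84158017   7.73910197 121.66093754] ((546.4277954101562, 8.823309898376465), (36.192604064941406, 8.690841674804688), 82.50657653808594)
```

Run:
```python
from m import *
print(sense()["tool_pos"]);S=plan((485,17,130),171.5,10)
```

```text
[ 471.79245313 -232.71998514  310.23265706]
[[-0.4,25.0,18.0,0.0,-0.0,0.011],[-0.1,25.0,18.1,0.0,-0.0,0.011],[0.2,25.0,18.0,0.0,-0.0,0.011],[0.5,25.0,18.0,0.0,-0.0,0.011],[0.7,25.0,18.0,0.0,-0.0,0.011]]
[[1.0,25.0,18.1,0.0,-0.0,0.011],[1.3,25.0,18.0,0.0,-0.0,0.011],[1.6,24.9,18.0,0.0,-0.0,0.011],[1.8,25.0,18.0,0.0,-0.0,0.011],[2.1,24.9,18.1,0.0,-0.0,0.011]]
```

apply_moves(rows=[[0, 20, 8, 0, 0, 0.011], [0, 28, 18, 0, 0, 0.011], [0, 30, 20, 0, 0, 0.011], [0.5, 30, 20, 0, 0, 0.011], [0.7, 30, 20, 0, 0, 0.011]])

```text
time: 23.6
tool_pos: [479.0, -93.7, 223.4]
tcp_rot: [180.0, -0.0, 174.6]
ft_force: [0.9, -1.5, -0.3]
finger_gap: 60.0
grip_force: 0.0
```

apply_moves(rows=[[1, 30, 20, 0, 0, 0.011], [1.3, 30, 20, 0, 0, 0.011], [1.6, 28, 20, 0, 0, 0.011], [2, 18, 20, 0, 0, 0.011], [2, 6, 14, 0, 0, 0.011]])

```text
time: 24.22
tool_pos: [482.8, 18.5, 128.9]
tcp_rot: [-180.0, -0.1, 171.6]
ft_force: [0.1, 0.2, -0.6]
finger_gap: 59.8
grip_force: 0.0
```

apply_moves(rows=[[0, 0, 15, 0, 0, 0], [0, 0, 15, 0, 0, 0], [0, 0, 10, 0, 0, 0], [0, 0, 0, 0, 0, 0], [0, 0, 0, 0, 0, 0]])

```text
time: 24.85
tool_pos: [483.3, 17.1, 90.7]
tcp_rot: [180.0, 0.0, 171.5]
ft_force: [0.4, 0.2, 0.2]
finger_gap: 60.3
grip_force: 0.0
```

Run:
```python
from m import *
T=pose();print(T[0],sense()["tcp_rot"])
I,D=eyes.snapshot("wrist");W=world("wrist",D,T);cv2.imwrite("pics/w8.png",I[:,:,::-1])
m=(D>0)&(abs(W[...,2]-41)<4)&(np.hypot(W[...,0]-499,W[...,1]-15)<50);P=W[m]
print(len(P),P.mean(0),cv2.minAreaRect(P[:,:2].astype(np.float32)))
plan((485,17,13.5),171.5,5)
```

```text
[483.33480608  17.10525632  90.71252923] [1.79997287e+02 4.54252773e-02 1.71452197e+02]
6278 [498.5589401   16.1801528   40.92865962] ((502.5621337890625, 15.523407936096191), (40.062339782714844, 82.8681640625), 81.38922882080078)
[[-0.3,0.0,15.5,0.0,0.0,-0.0],[-0.3,0.0,15.5,0.0,0.0,-0.0],[-0.3,0.0,15.4,0.0,0.001,-0.0],[-0.3,0.0,15.5,0.0,-0.0,-0.001],[-0.3,0.1,15.5,0.0,0.0,0.0]]
```

apply_moves(rows=[[-1, 1, 18, 0, 0, 0], [0, 0, 20, 0, 0, 0], [0, 0, 20, 0, 0, 0], [0, 0, 14, 0, 0, 0], [0, 0, 5, 0, 0, 0]])

```text
time: 25.52
tool_pos: [483.1, 18.3, 11.8]
tcp_rot: [-180.0, -0.1, 171.5]
ft_force: [0.4, 0.1, -0.1]
finger_gap: 59.9
grip_force: 0.0
```

apply_moves(rows=[[0, 0, 0, 0, 0, 0], [0, 0, 0, 0, 0, 0], [0, 0, 0, 0, 0, 0], [0, 0, 0, 0, 0, 0], [0, 0, 0, 0, 0, 0]], fingers=25, grip_force=80)

```text
time: 26.15
tool_pos: [484.4, 18.2, 13.6]
tcp_rot: [180.0, 0.0, 171.5]
ft_force: [-1.0, 0.4, 2.8]
finger_gap: 38.8
grip_force: 81.2
```

apply_moves(rows=[[0, 0, -5, 0, 0, 0], [0, 0, -15, 0, 0, 0], [0, 0, -25, 0, 0, 0], [0, 0, -30, 0, 0, 0], [0, 0, -20, 0, 0, 0]])

```text
time: 26.78
tool_pos: [484.8, 18.2, 110.7]
tcp_rot: [180.0, 0.1, 171.5]
ft_force: [0.4, -0.5, -4.2]
finger_gap: 38.3
grip_force: 80.8
```

Run:
```python
from m import *
s=sense();print(s["tool_pos"],s["ft_force"],s["wrist_torque"])
S=plan((430,-110,98),179,5)
S=plan((427,-268,98),186.4,5,start=S)
```

```text
[484.75216834  18.2016145  110.68206096] [ 0.41057627 -0.51511201 -4.1684976 ] [0.04203151 0.05412351 0.0162798 ]
[[7.0,-27.0,2.5,0.0,0.0,-0.026],[7.8,-26.8,2.5,0.0,0.001,-0.027],[8.4,-26.5,2.6,0.0,0.0,-0.026],[9.2,-26.4,2.5,0.0,0.001,-0.026],[9.8,-26.1,2.5,0.0,0.0,-0.026]]
[[0.0,-31.6,-0.0,0.0,0.0,-0.026],[0.9,-31.6,-0.0,0.0,0.0,-0.026],[1.7,-31.5,-0.0,0.0,0.0,-0.026],[2.5,-31.6,-0.0,0.0,0.0,-0.026],[3.3,-31.4,-0.0,0.0,0.0,-0.025]]
```

apply_moves(rows=[[7, -22, 2.5, 0, 0, -0.026], [8, -28, 2.5, 0, 0, -0.027], [9, -28, 2.6, 0, 0, -0.026], [9, -28, 2.5, 0, 0, -0.026], [9, -27, 2.5, 0, 0, -0.026]])

```text
time: 27.4
tool_pos: [429.5, -111.1, 96.5]
tcp_rot: [-180.0, 0.0, 179.0]
ft_force: [1.0, 0.3, -3.7]
finger_gap: 39.1
grip_force: 80.9
```

apply_moves(rows=[[0, -38, 0, 0, 0, -0.026], [1, -38, 0, 0, 0, -0.026], [2, -37, 0, 0, 0, -0.026], [3, -30, 0, 0, 0, -0.026], [3, -15, 0, 0, 0, -0.025]])

```text
time: 28.02
tool_pos: [424.7, -270.4, 96.6]
tcp_rot: [-179.9, 0.0, -173.7]
ft_force: [-0.0, -0.1, -3.8]
finger_gap: 39.0
grip_force: 81.1
```

apply_moves(rows=[[0, 0, 0, 0, 0, 0], [0, 0, 0, 0, 0, 0], [0, 0, 0, 0, 0, 0], [0, 0, 0, 0, 0, 0], [0, 0, 0, 0, 0, 0]])

```text
time: 28.65
tool_pos: [424.9, -268.3, 95.7]
tcp_rot: [-180.0, 0.0, -173.6]
ft_force: [-0.4, -0.3, -3.4]
finger_gap: 38.6
grip_force: 81.1
```

Run:
```python
from m import *
T=pose();print(T[0],sense()["tcp_rot"],sense()["joint_pos"].round())
I,D=eyes.snapshot("wrist");W=world("wrist",D,T);np.savez("w9.npz",I=I,W=W,D=D);cv2.imwrite("pics/w9.png",I[:,:,::-1])
for k in("rack_peg","dresser_eye","rack_base"):print(k,[(d["xyz"],d["confidence"]) for d in models.place_of(k,"wrist")])
for n in("scene","top"):
    I,D=eyes.snapshot(n);np.savez(n+"9.npz",I=I,D=D)
    for k in("rack_peg","dresser_eye","rack_crank"):print(n,k,[(d["xyz"],d["confidence"]) for d in models.place_of(k,n)])
```

```text
[ 424.88237721 -268.28664852   95.66028013] [-1.79998107e+02  8.21550273e-04 -1.73601264e+02] [ -38.   -1.  109.   -0.   72. -135.]
rack_peg []
dresser_eye []
rack_base []
scene rack_peg []
scene dresser_eye [([293.5, 375.6, 106.8], 0.95), ([452.3, 458.4, 106.2], 0.74), ([487.7, -261.6, 193.3], 0.66), ([627.9, -241.5, 249.1], 0.58), ([506.0, 215.9, 126.1], 0.57)]
scene rack_crank [([627.4, -241.4, 247.7], 0.57)]
top rack_peg [([530.1, -252.5, 175.3], 0.6), ([512.1, 211.5, -3.8], 0.22)]
top dresser_eye [([455.7, 458.0, 106.7], 0.95), ([290.5, 373.1, 105.9], 0.81), ([502.5, 14.1, -0.3], 0.62), ([491.7, -264.4, 194.1], 0.54)]
top rack_crank [([631.5, -249.0, 248.0], 0.97), ([486.4, -261.7, 190.7], 0.35), ([486.7, -264.4, 89.8], 0.28)]
```

View pics/w9.png

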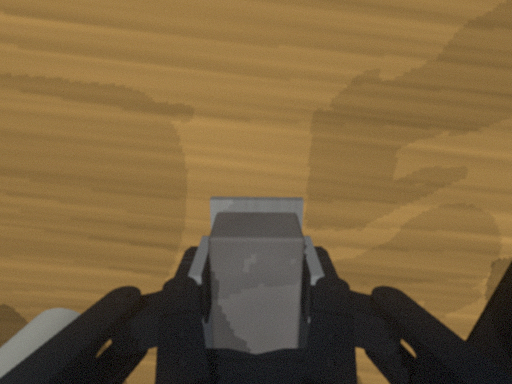

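apply_moves(rows=[[0, 1, 4, 0, 0, 0], [0, 0, 3, 0, 0, 0], [-8, 0, 0, 0, 0, 0], [-8, 0, 0, 0, 0, 0], [-4, 0, 0, 0, 0, 0]])

```text
time: 29.88
tool_pos: [445.5, -265.4, 88.8]
tcp_rot: [-180.0, 0.0, -173.6]
ft_force: [-1.4, -0.1, -4.2]
finger_gap: 38.7
grip_force: 81.1
```

apply_moves(rows=[[-5, 0, 0, 0, 0, 0], [-6, 0, 0, 0, 0, 0], [-6, 0, 0, 0, 0, 0], [-5, 0, 0, 0, 0, 0], [0, 0, 0, 0, 0, 0]])

```text
time: 30.5
tool_pos: [466.8, -262.9, 88.6]
tcp_rot: [-180.0, 0.0, -173.6]
ft_force: [0.7, 0.3, -2.6]
finger_gap: 39.2
grip_force: 81.1
```

Run:
```python
from m import *
s=sense();print(s["tool_pos"],s["tcp_rot"],s["ft_force"],s["wrist_torque"])
for n in("scene","top"):
    I,D=eyes.snapshot(n);np.savez(n+"10.npz",I=I,D=D)
    for k in("rack_peg","dresser_eye","rack_crank"):print(n,k,[(d["xyz"],d["confidence"]) for d in models.place_of(k,n)])
I=np.load("scene10.npz")["I"];u,v=proj("scene",(525,-257,170)).astype(int)
cv2.imwrite("pics/hang.png",cv2.resize(I[v-38:v+38,u-50:u+50,::-1],(800,600),interpolation=cv2.INTER_CUBIC));print(u,v)
```

```text
[ 466.76289319 -262.87090959   88.60606104] [-1.79998037e+02  3.35548158e-03 -1.73609174e+02] [ 0.65379471  0.25295506 -2.62532487] [-0.0174258   0.10577725  0.01727798]
scene rack_peg []
scene dresser_eye [([291.4, 375.8, 103.5], 0.91), ([452.4, 458.5, 107.2], 0.87), ([530.1, -258.5, 185.4], 0.57)]
scene rack_crank [([628.0, -243.3, 249.3], 0.88)]
top rack_peg [([531.9, -254.7, 173.3], 0.59)]
top dresser_eye [([292.9, 372.2, 105.0], 0.79), ([531.8, -254.5, 187.8], 0.73), ([455.8, 462.6, 104.7], 0.72)]
top rack_crank [([630.9, -246.2, 249.4], 0.94)]
166 247
```

apply_moves(rows=[[-2, 0, 0, 0, 0, 0], [0, 0, 3, 0, 0, 0], [0, 0, 3, 0, 0, 0], [0, 0, 3, 0, 0, 0], [0, 0, 1.5, 0, 0, 0]])

```text
time: 31.52
tool_pos: [468.2, -262.6, 77.7]
tcp_rot: [180.0, -0.0, -173.6]
ft_force: [-0.4, 0.8, -3.9]
finger_gap: 38.4
grip_force: 81.1
```

apply_moves(rows=[[0, 0, 0.8, 0, 0, 0], [0, 0, 0.8, 0, 0, 0], [0, 0, 0, 0, 0, 0], [0, 0, 0, 0, 0, 0], [0, 0, 0, 0, 0, 0]])

```text
time: 32.15
tool_pos: [468.4, -262.8, 76.6]
tcp_rot: [-180.0, 0.0, -173.6]
ft_force: [0.2, -0.2, -3.7]
finger_gap: 38.7
grip_force: 81.1
```

apply_moves(rows=[[0, 0, 0.6, 0, 0, 0], [0, 0, 0.5, 0, 0, 0], [0, 0, 0, 0, 0, 0], [0, 0, 0, 0, 0, 0], [0, 0, 0, 0, 0, 0]])

```text
time: 32.78
tool_pos: [468.5, -262.8, 75.5]
tcp_rot: [-180.0, 0.0, -173.6]
ft_force: [1.0, 0.9, -1.3]
finger_gap: 38.9
grip_force: 81.3
```

apply_moves(rows=[[0, 0, 0.5, 0, 0, 0], [0, 0, 0, 0, 0, 0], [0, 0, 0, 0, 0, 0], [0, 0, 0, 0, 0, 0], [0, 0, 0, 0, 0, 0]])

```text
time: 33.4
tool_pos: [468.7, -262.8, 75.2]
tcp_rot: [-180.0, 0.0, -173.6]
ft_force: [1.4, 1.5, 2.7]
finger_gap: 39.1
grip_force: 81.7
```

apply_moves(rows=[[0, 0, 0, 0, 0, 0], [0, 0, 0, 0, 0, 0], [0, 0, 0, 0, 0, 0], [0, 0, 0, 0, 0, 0], [0, 0, 0, 0, 0, 0]], fingers=60)

```text
time: 34.02
tool_pos: [468.3, -262.7, 74.9]
tcp_rot: [180.0, -0.0, -173.6]
ft_force: [-0.1, 0.5, 0.4]
finger_gap: 59.7
grip_force: 0.0
```

Run:
```python
from m import *
s=sense();T=pose();print(s["tool_pos"],s["ft_force"])
I,D=eyes.snapshot("wrist");W=world("wrist",D,T);u=np.array([.994,.111])
L=np.dstack([(W[...,:2]-T[0][:2])@u,(W[...,:2]-T[0][:2])@[-u[1],u[0]]])
m=(D>0)&(abs(L[...,1])<30)&(abs(L[...,0])<60)&(W[...,2]>85)&(W[...,2]<125)
P=W[m];print(len(P),P.mean(0))
for x in(-20,-10,0,10,20):
    k=m&(abs(L[...,0]-x)<4);print(x,k.sum(),W[k][:,2].mean().round(1) if k.any() else 0,np.percentile(L[k][:,1],[3,97]).round(1) if k.any() else 0)
for n in("scene","top"):
    eyes.snapshot(n)
    for k in("rack_peg","dresser_eye","dresser_foot"):print(n,k,[(d["xyz"],d["confidence"]) for d in models.place_of(k,n)])
```

```text
[ 468.32977069 -262.73493532   74.85741722] [-0.14273312  0.51837484  0.375324  ]
12000 [ 472.47384143 -263.85872652  100.21747702]
-20 1584 94.1 [-16.4  19.8]
-10 2070 101.2 [-29.6  19.9]
0 1883 101.4 [-28.6  19.9]
10 1566 100.8 [-28.2  19.9]
20 1329 101.0 [-17.1  19.9]
scene rack_peg []
scene dresser_eye [([291.7, 373.2, 106.1], 0.73), ([451.9, 459.2, 107.1], 0.66)]
scene dresser_foot [([429.0, 426.7, 2.9], 0.84), ([302.9, 333.7, 1.4], 0.63), ([497.7, -260.9, 63.4], 0.39)]
top rack_peg [([531.0, -254.3, 173.9], 0.91)]
top dresser_eye [([291.6, 372.1, 107.9], 0.81), ([584.9, -430.5, -3.6], 0.62), ([532.6, -256.1, 172.8], 0.6), ([457.2, 459.4, 103.7], 0.56), ([564.2, -253.8, 4.2], 0.31)]
top dresser_foot [([307.4, 334.5, 0.3], 0.72), ([494.9, -261.0, 65.7], 0.66), ([420.6, 422.0, 1.5], 0.62)]
```

apply_moves(rows=[[5, 0, 0, 0, 0, 0], [12, 0, 0, 0, 0, 0], [20, 0, 0, 0, 0, 0], [25, 0, -5, 0, 0, 0], [10, 0, -30, 0, 0, 0]])

```text
time: 35.1
tool_pos: [393.4, -269.4, 107.8]
tcp_rot: [179.8, -0.2, -173.7]
ft_force: [-0.1, -0.2, -0.3]
finger_gap: 60.2
grip_force: 0.0
```

apply_moves(rows=[[-10, 0, -50, 0, 0, 0], [-10, 0, -55, 0, 0, 0], [0, 0, -55, 0, 0, 0], [0, 0, -35, 0, 0, 0], [0, 0, 0, 0, 0, 0]])

```text
time: 35.72
tool_pos: [417.3, -269.6, 308.7]
tcp_rot: [-179.7, 0.3, -173.6]
ft_force: [0.3, 0.7, -0.2]
finger_gap: 60.0
grip_force: 0.0
```

Run:
```python
from m import *
T=pose();s=sense();print(T[0],s["tcp_rot"],s["ft_force"],s["time"])
I,D=eyes.snapshot("wrist");W=world("wrist",D,T);np.savez("w11.npz",I=I,W=W,D=D);cv2.imwrite("pics/w11.png",I[:,:,::-1])
hsv=cv2.cvtColor(I,cv2.COLOR_RGB2HSV);r=np.hypot(W[...,0]-566,W[...,1]+251)
g=(D>0)&(abs(W[...,2]-228)<7)&(r<90)&(hsv[...,1]<60)&(W[...,0]>540);P=W[g]
if len(P)>9: print("arm",len(P),P.mean(0),cv2.fitLine(P[:,:2].astype(np.float32),cv2.DIST_L2,0,.01,.01).ravel()[:2])
m=(D>0)&(abs(W[...,2]-101)<9)&(np.hypot(W[...,0]-483,W[...,1]+261)<60);P=W[m]
print("stone",len(P),P.mean(0),cv2.minAreaRect(P[:,:2].astype(np.float32)))
for n in("scene","top"):
    I,D=eyes.snapshot(n);W=world(n,D);hsv=cv2.cvtColor(I,cv2.COLOR_RGB2HSV);r=np.hypot(W[...,0]-566.4,W[...,1]+253)
    g=(abs(W[...,2]-228)<7)&(r<90)&(hsv[...,1]<60)&(W[...,0]>540);P=W[g]
    if len(P)>5: print(n," arm",len(P),P.mean(0),cv2.fitLine(P[:,:2].astype(np.float32),cv2.DIST_L2,0,.01,.01).ravel()[:2])
    for k in("dresser_eye","rack_crank"):print(n,k,[(d["xyz"],d["confidence"]) for d in models.place_of(k,n)])
```

```text
[ 417.34841558 -269.55018595  308.73482689] [-179.72940072    0.26123854 -173.64211803] [ 0.28519226  0.70305511 -0.20179362] 35.725
arm 105 [ 563.80516815 -249.29333921  225.4148127 ] [ 0.14183201 -0.98989075]
stone 2117 [ 489.23398758 -259.0079073   100.80919247] ((491.4764404296875, -258.4356384277344), (83.03871154785156, 39.27546691894531), 5.841069221496582)
scene  arm 174 [ 594.51368701 -250.38124247  226.76781555] [0.99694103 0.0781572 ]
scene dresser_eye [([290.1, 377.2, 104.8], 0.79)]
scene rack_crank [([630.2, -243.8, 250.2], 0.6)]
top  arm 160 [ 595.22480983 -247.10076928  227.37470401] [0.9927725  0.12001131]
top dresser_eye [([531.9, -256.6, 172.6], 0.85), ([294.1, 373.8, 104.3], 0.69), ([457.1, 459.1, 107.2], 0.66)]
top rack_crank [([629.5, -246.7, 245.3], 0.72)]
```

View pics/w11.png

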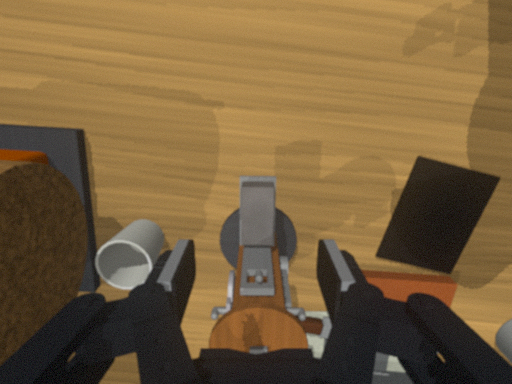

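```bash
python3 -c "
from bench import job;print(job.hand_in())"
```

```text
the job is handed in; nothing more can be done
None
```

The stone was stood on the mat and released, the rack was turned to the index bar, and the stone now hangs by its eye on the empty peg, stone outward. The rack is lined up to within about 1–2° by camera, and the job was handed in at about 36 s with the robot clear of everything.

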